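# Refit the tapered plug in the outlet cock of a chocolate melting tank

## Task

The washed plug of the chocolate tank's outlet cock stands drying in the white rack. Set it back into the cock with its T-bar in line with the spout, then press it down firmly but without forcing it, and keep pressing while you turn it a quarter turn so that the bar stands square across the spout and the plug wedges tight in its taper. Let go of it, and leave everything else on the table as it is.

Things in the scene. Friction and masses are not known exactly. Their poses are not given: they have to be found in the camera images.
- plug_bar (a point): Centre of the plug's steel T-bar (64 long x 14 wide x 18 high). x along the bar, y across it, z up the plug. The plug is loose, 0.3 kg, 98 mm tall: a brass cone 20 mm across at the foot and 30 mm at its big end 60 mm higher (taper 1 in 6), a neck 22 mm across, 20 high, then the bar, centre 89 mm above the foot. Same look after a half turn. Turning it wedged takes up to 0.9 N m: grip hard (55 N).
- plug_big_end (a point): Plug axis at the cone's big end, 29 mm below the bar's centre. Worn and lapped by hand, the plug first touches the bore with its big end 3 to 11 mm above the rim. Pressed without turning it soon sticks, not tight. Turned at 0.1 to 0.4 rad/s under 13 to 19 N it works 2 to 4 mm deeper and wedges. Over 23 N bends the outlet too far. Take the push off before letting go, or it springs loose.
- bore (a point): Centre of the mouth of the cock's tapered bore, level with its rim (168 mm above the table), on the upright plug axis. y points along the outlet to the spout, -y to the tank, z up. The bore is 28.8 mm across at the rim, narrows 1 in 6 and is 64 mm deep: the plug never touches its floor. The cock's round steel body is 64 mm across.
- spout (a point): Lower end of the downward spout (27 mm pipe), 78 mm from the plug axis, 89 mm above the table; the outlet pipe to it has its centre line 134 mm above the table.
- cock (a joint): How far the outlet pipe with the cock is bent down at the tank's wall, 165 mm from the plug axis, in rad: 0 at rest, it springs by about 0.0045 (0.75 mm at the plug) under a push of 23 N. Its reading is too coarse to steer by: feel the push at the wrist.
- tank: Steel melting tank, 340 mm tall, 272 mm across, on three legs, with the outlet pipe and the cock on its side. Origin on the table under the plug axis; the tank's own axis is at y = -298 mm. Fixed.
- rack: White plastic drying rack, 75 x 165 x 55 mm high, origin under its centre, y along it. Two upright blind holes, 36 mm across, 43 mm deep, 45 mm either side of its centre: the plug stands loosely on its foot in one (foot 12 mm, bar's centre 101 mm above the table), the steel nozzle in the other.
- nozzle: Steel filling nozzle, 74 mm tall, 42 mm across its flange, standing in the rack's other hole; origin under its foot. Not needed.
- bowl: Steel drip bowl under the spout, 90 mm across, 55 mm high; origin under its centre. Not needed.
- jar: White jar of food grease with a blue lid, 52 mm across, 55 mm tall; origin under it. Not needed.
- brush: Cleaning brush with a blue handle, about 200 mm long, lying along its x; origin under its middle. Not needed.
- scraper: Scraper with a red handle, about 240 mm long, lying along its x; origin under its middle. Not needed.
- box_a: Black praline box, 150 x 150 x 32 mm; origin under its centre. Not needed.
- box_b: A second such praline box. Not needed.
Not all that is in view belongs to the job. Of the things like the part that bears plug_bar, leave any that is blue or green; of the rest the larger one is meant.

How it is judged:
On the way:
1. the plug stands in the cock's bore with its bar in line with the spout (within 20 degrees) (horizontal distance between plug_big_end and bore below 0.004 m and z of plug_big_end in the frame of bore below 0.014 m and angle between the x axis of plug_bar and the y axis of bore, either way round below 0.35 rad), for 0.2 s.
At the end, for the whole second after the job is handed in: The plug stands upright in the cock, let go, its bar square across the spout within 12 degrees, and is wedged: the bore's wall presses on it with more than 92 N in all (as it does when turned under a push of 13 to 19 N and let go without load). All else is where it was (horizontal distance between plug_big_end and bore below 0.004 m and z of plug_big_end in the frame of bore below 0.014 m and angle between the x axis of plug_bar and the x axis of bore, either way round below 0.21 rad and angle between plug_bar's own z axis and vertical below 0.06 rad and contact force between plug and tank above 92 N); the robot touches nothing.
It fails at once if the plug is pushed so hard that the outlet bends by more than 0.0052 rad (a push of about 24 N) (value of joint cock above 0.0052 rad).
It fails at once if the nozzle is moved by more than 30 mm (distance of nozzle from where it was at the start of the episode above 0.03 m).
It fails at once if the drip bowl is moved by more than 30 mm (distance of bowl from where it was at the start of the episode above 0.03 m).
It fails at once if the grease jar, the brush, the scraper or a praline box is moved by more than 30 mm (distance of any of jar, brush, scraper, box_a, box_b from where it was at the start of the episode above 0.03 m).
It also fails if it takes over 58 s, if anything falls off the work surface, if the arm or the gripper's body presses on something with over 40 N, if the wrist force passes 120 N, or if a joint passes its speed limit or range.

## Robot

A 6-joint arm with a two-finger parallel gripper is mounted at the origin on the work surface. World frame = base frame: x ahead of the robot, y to its left, z up, the work surface at z = 0. Lengths are in m, angles in rad, forces in N, time in s.
With the tool pointing down it reaches from about 0.35 to 0.875 m from the base axis. Payload 4.2 kg.
Tool frame: the origin (TCP) lies on the centre line of the jaws, within the pads' length; the fingertips stand 22 mm ahead of it and the grasp point (between the pads) lies 3 mm ahead of it; z points along the fingers, y is the direction in which the jaws open and shut (so a half turn about z gives the same grasp; the last joint's range is limited). The gripper opens to 85 mm and grips with 20 to 120 N. Pads are 22 mm wide; open, the fingers measure 114 mm over their backs; the gripper's body (76 mm by 85 mm) begins 54 mm behind the grasp point. The pads swing forward as they close: fully open they stand 13 mm farther back than shut.
Start: joints at [1.381, 0.385, 0.008, 0, -1.194, -0.259], TCP at [0.271, 0.563, 0.253] pointing down, gripper open.
Joint ranges: [-3.14, 3.14], [-1.21, 2.06], [-1.07, 1.41], [-3.16, 2.05], [-2.99, -0.16], [-3.1, 3.1]. Speed limits (rad/s): [2.79, 2.79, 3.14, 3.14, 3.14, 3.14].

## Interface

Orientations are given as a rotation vector (axis times angle).
In Python, from station import read_state, camera, camera_params, ctrl gives the robot as it stands. The module is installed in compiled form; this text tells all that it offers.
- The arm moves only by the tool drive_tool, never from a script. Its argument "steps" is a list that holds one entry, the list of rows, each a list of 4 numbers: the shift along the tool's x, y, z in cm, then the turn about the tool's z in degrees. In form: [[[dx, dy, dz, yaw], ...]]. A call has 1 to 20 rows; each row shifts and turns the commanded pose from where the row before left it, along the tool's axes as they then stand; what a row does not reach is not made up. A row lasts 1/12 s, in which the tool goes at most 41.7 mm and 7.16 degrees, less where a joint would pass 70% of its speed; a pose out of reach is approached as far as the arm can. A call is refused whole if a number of a shift passes 4.17 or a number of a turn 7.16, either way. A call with a gripper value outside its range is refused whole. "hand" is the opening, from 0 (shut) to 1 (fully open), set as the call begins (left out, the last holds). The fingers move at their own pace and stop on an object; "force" is the grip in N (left out, the last holds). Time passes only in rows, so rows that do not move let the fingers close. It gives the time, the measured TCP pose, the force and the opening at its end, in the units of the state.
- read_state(): the state, without advancing time (a new reading comes with each control period).
- camera(name): name is "scene" or "top" or "wrist"; returns the picture (400x640x3 uint8, red, green, blue); there is no depth.
- camera_params(name): a dict with "fx", "fy", "cx", "cy" (pixels), "R" (3x3) and "t" (3): a world point X has camera coordinates R X + t. Camera axes: x right, y down, z forward; pixel columns grow to the right and rows downward; lengths in m; the calibration is good to about 2 mm. A picture is of the moment at which its call begins: read the wrist's pose just before it. camera_params takes no time and is no camera call; for the wrist camera it gives the pose at the moment of the call.
- ctrl.hand_in(): hands the job in, once; it reports no verdict.
The state is a dict: "clock": time; "qpos": joint angles; "joint_velocities": joint speeds; "joint_efforts": joint torques, N m; "tcp_pos": TCP position; "ee_rot": TCP orientation; "ft_force": force on the tool from outside, world axes, zero at the start; "ft_torque": the same for the moment, N m; "width": finger opening in m.
Only numpy, scipy, OpenCV 4.12 (cv2) and the standard library are available. Lean on these libraries where they do the work, as an engineer would, in place of code of your own. Each camera call takes 0.05 s, during which the arm holds its last target.

## Working session

There is one attempt and no reset: what is moved stays moved. The work goes in short steps, Python scripts to look and compute and a tool call to move; the robot and the scene stay as the last step left them, time stands still between calls to the robot, and variables do not carry over. Pictures are saved under pics/ and viewed, and the job is handed in when it is done.

Besides the shell and the picture viewer there is one more tool, called after "Call:" by a JSON object that holds its "method" and its "body", one argument or row to a line. drive_tool: Moves the arm, as the interface text tells. Its arguments: {"type":"object","properties":{"steps":{"type":"array"},"hand":{"type":"number"},"force":{"type":"number"}},"required":["steps"]}

```bash
mkdir -p pics; python3 - <<'E'
from station import *
import cv2
for n in ("scene","top","wrist"):
    p=camera_params(n); im=camera(n); cv2.imwrite(f"pics/{n}0.png",im[:,:,::-1]); print(n,p)
print(read_state())
E
```

```text
scene {'fx': 478.46976947031726, 'fy': 478.46976947031726, 'cx': 323.19495272474734, 'cy': 203.2205960009143, 'R': array([[ 0.75941283,  0.650465  , -0.01369091],
       [ 0.35292711, -0.42953527, -0.83122915],
       [-0.5465662 ,  0.62641419, -0.55576133]]), 't': array([-0.51095385, -0.03897591,  1.53854283])}
top {'fx': 384.6173637881619, 'fy': 384.6173637881619, 'cx': 318.81396710486626, 'cy': 200.84793101523098, 'R': array([[ 0.02521928, -0.99940814, -0.0233956 ],
       [-0.98234297, -0.02043521, -0.18596958],
       [ 0.18538142,  0.02767252, -0.98227693]]), 't': array([0.12640344, 0.55565729, 1.25176193])}
wrist {'fx': 281.1505168746606, 'fy': 281.1505168746606, 'cx': 322.5430901908793, 'cy': 194.57454251009133, 'R': array([[-0.43545114, -0.9002089 ,  0.00250029],
       [-0.86569869,  0.41951624,  0.27307856],
       [-0.24687666,  0.11674787, -0.96198849]]), 't': array([ 0.62264428, -0.03665105,  0.37834659])}
{'clock': 0.15, 'qpos': array([ 1.38059761e+00,  3.85358180e-01,  6.94918082e-03, -3.30305441e-04,
       -1.19400717e+00, -2.58624796e-01]), 'joint_velocities': array([ 0.00038507, -0.00217254,  0.00264404,  0.00074349,  0.00067114,
        0.00123012]), 'joint_efforts': array([-6.93609145e-04, -3.92678189e+01,  1.88581717e+01,  4.18862164e+00,
       -3.39558581e-03,  1.52477785e-06]), 'tcp_pos': array([0.27099236, 0.56275   , 0.25249289]), 'ee_rot': array([ 3.06118667e+00, -6.98931551e-01, -3.94768547e-04]), 'ft_force': array([0.1432735 , 0.39053392, 0.27144784]), 'ft_torque': array([-0.00255982,  0.0574919 , -0.00313691]), 'width': 0.08544686467771699}
```

View pics/scene0.png

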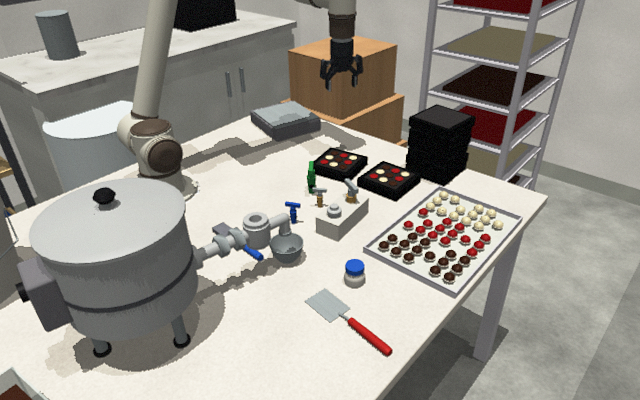

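View pics/top0.png

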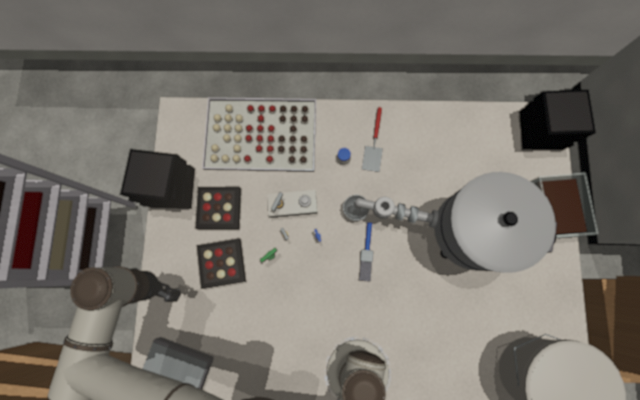

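View pics/wrist0.png

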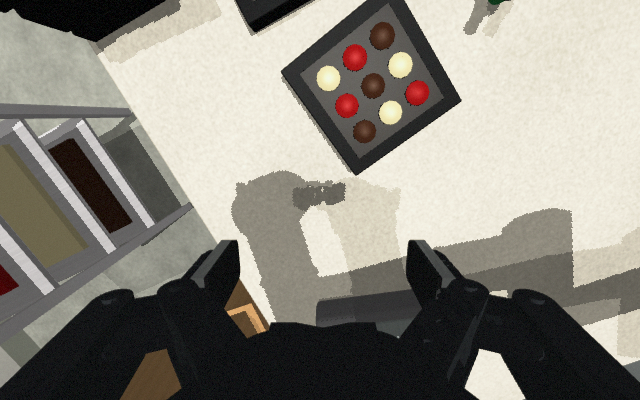

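```bash
python3 - <<'E'
import cv2
t=cv2.imread("pics/top0.png"); a=t[180:230,250:420]
s=cv2.imread("pics/scene0.png"); b=s[160:270,190:390]
cv2.imwrite("pics/t0z.png",cv2.resize(a,(800,236),interpolation=cv2.INTER_CUBIC))
cv2.imwrite("pics/s0z.png",cv2.resize(b,(800,440),interpolation=cv2.INTER_CUBIC))
E
```

```text
(no output)
```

View pics/t0z.png

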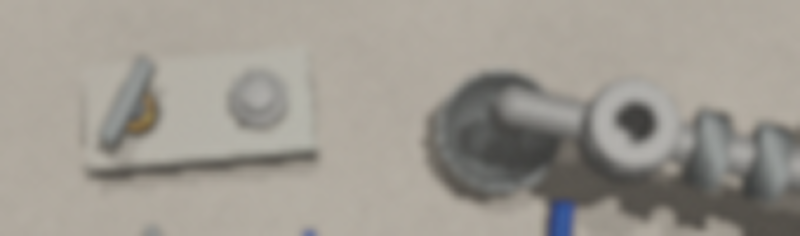

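View pics/s0z.png

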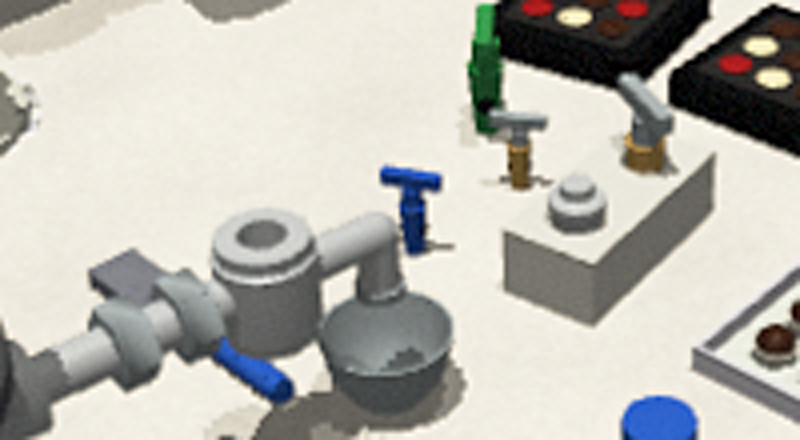

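```bash
cat > h.py <<'E'
from station import *
import numpy as np, cv2
def ray(p,uv,z):
    d=p['R'].T@np.array([(uv[0]-p['cx'])/p['fx'],(uv[1]-p['cy'])/p['fy'],1]); c=-p['R'].T@p['t']
    return c+d*(z-c[2])/d[2]
def proj(p,X):
    c=p['R']@np.array(X)+p['t']; return np.array([p['fx']*c[0]/c[2]+p['cx'],p['fy']*c[1]/c[2]+p['cy']])
def snap(n,f):
    p=camera_params(n); im=camera(n)[:,:,::-1].copy(); cv2.imwrite('pics/'+f+'.png',im); np.save('pics/'+f+'.npy',p,allow_pickle=True); return p,im
E
python3 - <<'E'
from h import *
p=camera_params('top');g=lambda x,y:(250+x/4.706,180+y/4.72)
a=ray(p,g(107,150),.11);b=ray(p,g(147,60),.11);print(a,b,(a+b)/2,np.linalg.norm(a-b),np.degrees(np.arctan2(*(b-a)[1::-1])))
c=ray(p,g(632,122),.168);c2=ray(p,g(635,121),.168);print('bore',c)
print('spout pipe elbow',ray(p,g(510,100),.147))
print('nozzle',ray(p,g(258,92),.086))
for x,y in((85,165),(317,152),(300,55),(90,80)):print(ray(p,g(x,y),.055))
s=camera_params('scene')
# scene check
gs=lambda x,y:(190+x/4,160+y/4)
print('bore scene',ray(s,gs(263,235),.168))
a=ray(s,gs(628,82),.108);b=ray(s,gs(660,120),.108);print(a,b,(a+b)/2,np.linalg.norm(a-b))
print(np.array(camera_params('wrist')['R'].T@-camera_params('wrist')['t']))
E
```

```text
[0.50285766 0.28581235 0.11      ] [0.56643688 0.2609753  0.11      ] [0.53464727 0.27339383 0.11      ] 0.068258304238286 -21.337967970187094
bore [ 0.51957391 -0.06557418  0.168     ]
spout pipe elbow [0.53647768 0.01234324 0.147     ]
nozzle [0.55009626 0.18472881 0.086     ]
[0.50028597 0.30933059 0.055     ]
[0.51328062 0.14304563 0.055     ]
[0.58385286 0.15719152 0.055     ]
[0.5623324  0.30879062 0.055     ]
bore scene [ 0.52661693 -0.06741607  0.168     ]
[0.52329298 0.28155558 0.108     ] [0.5719757  0.25551952 0.108     ] [0.54763434 0.26853755 0.108     ] 0.05520763955571928
[0.33282846 0.53175419 0.37256274]
```

Call:
{"method": "drive_tool", "body": {
  "steps": [
    [[3.03,1.22,0,-0.37],[3.03,1.22,0,-0.37],[3.03,1.22,0,-0.37],[3.03,1.22,0,-0.37],[3.03,1.22,0,-0.37],[3.03,1.22,0,-0.37],[3.03,1.22,0,-0.37],[3.03,1.22,0,-0.37],[3.03,1.22,0,-0.37],[3.03,1.22,0,-0.37],[3.03,1.22,0,-0.37],[3.03,1.22,0,-0.37],[0,0,0,0],[0,0,0,0],[0,0,0,0]]
  ],
  "hand": 0.7,
  "force": 55
}}

```text
clock: 1.4
tcp_pos: [0.545, 0.283, 0.2528]
ee_rot: [3.087, -0.581, -0.001]
ft_force: [-0.3, 0.6, 0.0]
width: 0.0603
```

```bash
python3 - <<'E'
from h import *
p,im=snap('wrist','w1'); s=read_state(); print(s['clock'],s['tcp_pos'],s['ee_rot'],s['qpos'],s['ft_force'],s['width'])
E
```

```text
1.45 [0.54474792 0.28344324 0.25305216] [ 3.08749064e+00 -5.79125288e-01 -8.35461872e-04] [ 7.42903276e-01  3.66603353e-01 -2.03318207e-02 -2.93051242e-04
 -1.18438621e+00  4.57169497e-01] [ 0.21166403  1.00142017 -0.83087991] 0.05953290017903781
```

View pics/w1.png

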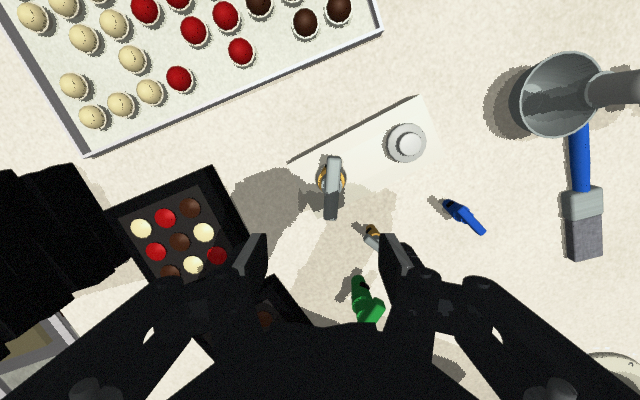

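```bash
python3 - <<'E'
import cv2
a=cv2.imread("pics/w1.png")[140:240,270:450]
cv2.imwrite("pics/w1z.png",cv2.resize(a,(792,440),interpolation=cv2.INTER_CUBIC))
E
```

```text
(no output)
```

View pics/w1z.png

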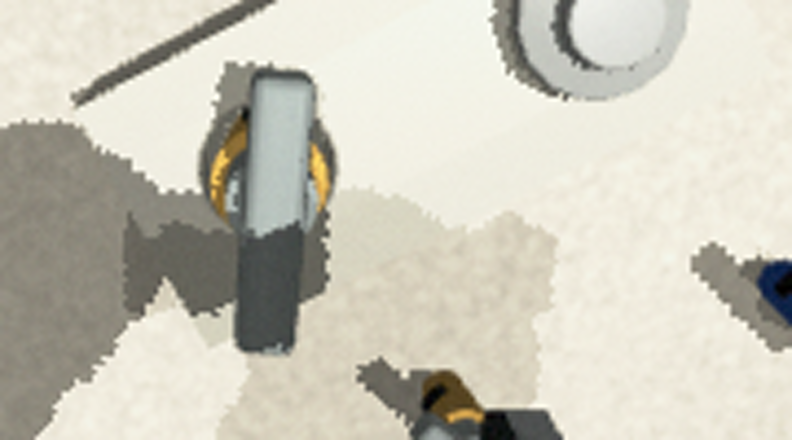

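```bash
python3 - <<'E'
from h import *
p=np.load('pics/w1.npy',allow_pickle=True).item();g=lambda x,y:(270+x/4.4,140+y/4.4)
c=[ray(p,g(*q),.11) for q in ((252,80),(315,80),(294,350),(236,350))]
for q in c: print(q)
a=(c[0]+c[1])/2;b=(c[2]+c[3])/2;print('center',(a+b)/2,'len',np.linalg.norm(a-b),np.linalg.norm(c[0]-c[1]),'ang',np.degrees(np.arctan2(*(a-b)[1::-1])))
print('big end',ray(p,g(268,165),.072)); print('noz',ray(p,g(617,20),.086))
E
```

```text
[0.57063087 0.26664906 0.11      ]
[0.56572945 0.25414909 0.11      ]
[0.50990371 0.27991869 0.11      ]
[0.51470694 0.29215875 0.11      ]
center [0.54024274 0.2732189  0.11      ] len 0.06147673090124893 0.013426587920371607 ang -24.64927691043833
big end [0.54386469 0.27202756 0.072     ]
noz [0.54941936 0.18456329 0.086     ]
```

Call:
{"method": "drive_tool", "body": {
  "steps": [
    [[0,0.28,2,0.85],[0,0.28,2,0.85],[0,0.28,2,0.85],[0,0.27,2,0.85],[0,0,1,0],[0,0,0,0],[0,0,0,0]]
  ]
}}

```text
clock: 2.03
tcp_pos: [0.5409, 0.2737, 0.1636]
ee_rot: [3.069, -0.668, 0.001]
ft_force: [-0.7, -0.5, 1.4]
width: 0.0599
```

```bash
python3 - <<'E'
from h import *
p,im=snap('wrist','w2'); s=read_state(); print(s['clock'],s['tcp_pos'],s['ee_rot'],s['ft_force'],s['width'])
print(proj(p,[.541,.273,.11]))
E
```

```text
2.0833 [0.54145532 0.2738847  0.16448008] [-3.06836220e+00  6.68422323e-01 -2.59201055e-03] [ 0.74591045 -2.07942291  0.1969547 ] 0.05930378771256614
[321.47785125 222.92237054]
```

View pics/w2.png

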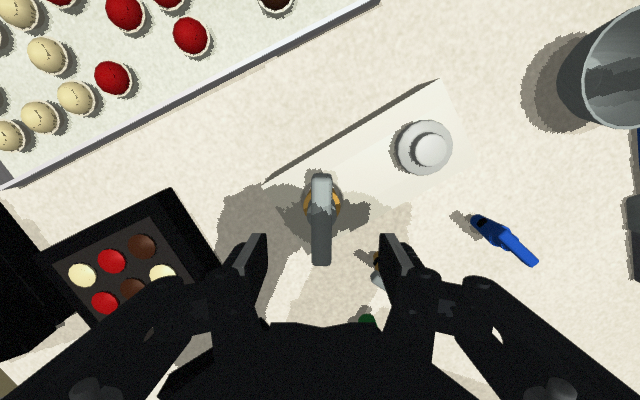

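```bash
python3 - <<'E'
from h import *
p=np.load('pics/w1.npy',allow_pickle=True).item();g=lambda x,y:(270+x/4.4,140+y/4.4)
print('w1 small',ray(p,g(440,385),.045),ray(p,g(440,385),.0))
t=camera_params('top'); print([ray(t,(284,234),z) for z in (.06,0)])
s=camera_params('scene'); print([ray(s,(319.5,190.5),z) for z in (.075,.06)],[ray(s,(319.5,206.5),0)])
E
```

```text
w1 small [0.4602207  0.25065294 0.045     ] [0.43979881 0.24982513 0.        ]
[array([0.43666358, 0.25208948, 0.06      ]), array([0.44259171, 0.25909859, 0.        ])]
[array([0.46280104, 0.23030223, 0.075     ]), array([0.44700664, 0.24809258, 0.06      ])] [array([0.44350578, 0.25048057, 0.        ])]
```

Call:
{"method": "drive_tool", "body": {
  "steps": [
    [[0,0,1.5,0],[0,0,1.5,0],[0,0,1.5,0],[0,0,1.0,0],[0,0,0.45,0],[0,0,0,0],[0,0,0,0],[0,0,0,0]]
  ]
}}

```text
clock: 2.75
tcp_pos: [0.5417, 0.2733, 0.105]
ee_rot: [-3.068, 0.67, -0.002]
ft_force: [-0.2, -0.6, 0.5]
width: 0.0597
```

Call:
{"method": "drive_tool", "body": {
  "steps": [
    [[0,0,0,0],[0,0,0,0],[0,0,0,0],[0,0,0,0],[0,0,0,0],[0,0,0,0],[0,0,0,0],[0,0,0,0]]
  ],
  "hand": 0,
  "force": 55
}}

```text
clock: 3.42
tcp_pos: [0.5415, 0.2731, 0.1046]
ee_rot: [-3.068, 0.67, -0.002]
ft_force: [-0.6, -0.6, 5.9]
width: 0.0191
```

```bash
python3 - <<'E'
from h import *
p,im=snap('wrist','w3'); s=read_state(); print(s['clock'],s['tcp_pos'],s['ee_rot'],s['ft_force'],s['ft_torque'],s['width'])
cv2.imwrite('pics/w3z.png',cv2.resize(im[180:330,220:420],(800,600),interpolation=cv2.INTER_CUBIC))
E
```

```text
3.4667 [0.54147962 0.27308285 0.10455711] [-3.06828705e+00  6.70555119e-01 -1.80292007e-03] [ 0.12674821 -0.50208488  4.29399118] [-0.07429621  0.04820818  0.03790353] 0.0187829730853891
```

View pics/w3z.png

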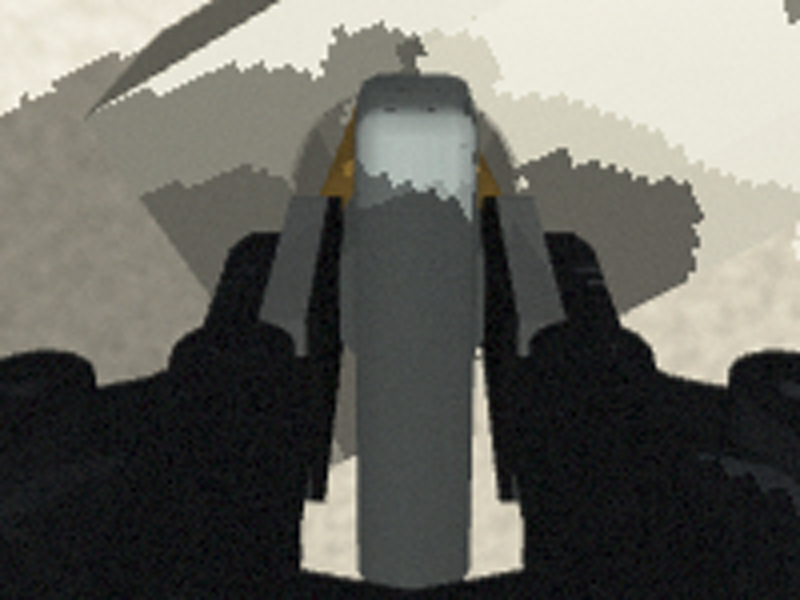

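Call:
{"method": "drive_tool", "body": {
  "steps": [
    [[0,0,0,0],[0,0,0,0],[0,0,0,0],[0,0,0,0],[0,0,0,0]]
  ]
}}

```text
clock: 3.88
tcp_pos: [0.5415, 0.2731, 0.1046]
ee_rot: [-3.068, 0.67, -0.002]
ft_force: [-0.1, 0.1, 5.3]
width: 0.0192
```

```bash
python3 - <<'E'
from h import *
p,im=snap('wrist','w4'); s=read_state(); print(s['clock'],s['tcp_pos'],s['ee_rot'],s['ft_force'],s['ft_torque'],s['width'])
cv2.imwrite('pics/w4z.png',cv2.resize(im[180:330,220:420],(800,600),interpolation=cv2.INTER_CUBIC))
E
```

```text
3.9333 [0.5414905  0.27308739 0.1045609 ] [-3.06830073e+00  6.70480764e-01 -1.80832531e-03] [-0.31544961  0.31845953  5.35785581] [-0.11196423  0.06393779  0.00351372] 0.01901205129091322
```

View pics/w4z.png

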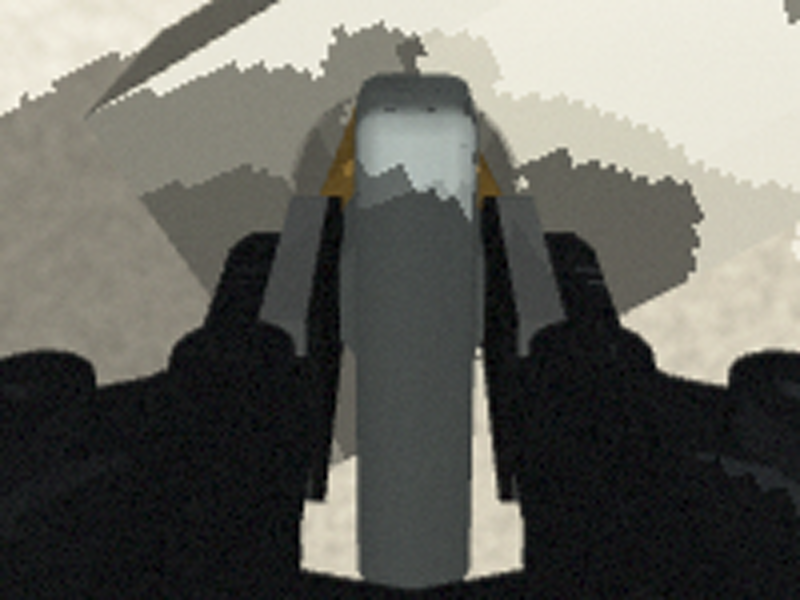

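Call:
{"method": "drive_tool", "body": {
  "steps": [
    [[0,0,-0.8,0],[0,0,-1.2,0],[0,0,-1.5,0],[0,0,-1.5,0],[0,0,-1.5,6.45],[0,0,-1.5,6.45],[0,0,-1.5,6.45],[0,0,-1.5,6.45],[0,0,-1.5,6.45],[0,0,-1.5,6.45],[0,0,-1.5,6.45],[0,0,-1.5,6.45],[0,0,-1.5,6.45],[0,0,-1,6.45],[0,0,0,6.45],[0,0,0,6.45],[0,0,0,0],[0,0,0,0]]
  ]
}}

```text
clock: 5.43
tcp_pos: [0.5402, 0.2725, 0.2974]
ee_rot: [1.977, -2.438, -0.001]
ft_force: [0.5, 0.5, -3.2]
width: 0.0185
```

```bash
python3 - <<'E'
from h import *
s=read_state(); print(s['clock'],s['tcp_pos'],s['ee_rot'],s['qpos'],s['ft_force'],s['ft_torque'],s['width'])
p,im=snap('scene','s5')
u=proj(p,s['tcp_pos']).astype(int);print(u)
cv2.imwrite('pics/s5z.png',cv2.resize(im[u[1]-40:u[1]+60,u[0]-65:u[0]+65],(780,600),interpolation=cv2.INTER_CUBIC))
E
```

```text
5.4333 [0.54023948 0.27249689 0.29736105] [ 1.97658297e+00 -2.43777294e+00 -1.31314542e-03] [ 7.33958603e-01  3.26091497e-01  3.13964696e-02 -1.04736379e-03
 -1.27923541e+00 -9.41850736e-01] [ 0.54759588  0.5289098  -3.15096272] [-0.019508   -0.01139552  0.00457233] 0.01853817200472117
[350 121]
```

View pics/s5z.png

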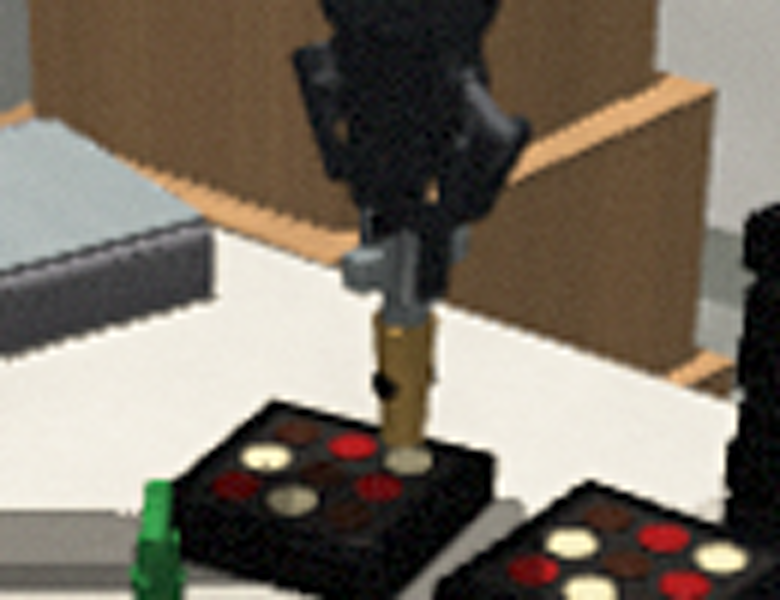

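Call:
{"method": "drive_tool", "body": {
  "steps": [
    [[2.2,-0.4,0,0],[2.2,-0.4,0,0],[2.2,-0.4,0,0],[2.2,-0.4,0,0],[2.2,-0.4,0,0],[2.2,-0.4,0,0],[2.2,-0.4,0,0],[2.2,-0.4,0,0],[2.2,-0.4,0,0],[2.2,-0.4,0,0],[2,-0.1,0,0],[0,0,0,0],[0,0,0,0],[0,0,0,0]]
  ]
}}

```text
clock: 6.65
tcp_pos: [0.5308, 0.0297, 0.2986]
ee_rot: [1.976, -2.442, -0.001]
ft_force: [0.3, 0.5, -3.1]
width: 0.0191
```

```bash
python3 - <<'E'
from h import *
s=read_state(); print(s['clock'],s['tcp_pos'],s['ee_rot'],s['qpos'],s['ft_force'],s['ft_torque'],s['width'])
p,im=snap('wrist','w6')
p,im=snap('top','t6')
u=proj(p,s['tcp_pos']).astype(int);print(u)
cv2.imwrite('pics/t6z.png',cv2.resize(im[u[1]-40:u[1]+60,u[0]-65:u[0]+65],(780,600),interpolation=cv2.INTER_CUBIC))
E
```

```text
6.65 [0.53082228 0.0296698  0.29855364] [ 1.97634207e+00 -2.44182065e+00 -6.68010507e-04] [ 3.60942279e-01  1.95044093e-01 -1.44492004e-01 -3.65202046e-04
 -1.23157333e+00 -5.70757614e-01] [ 0.30280362  0.54384567 -3.12246445] [-0.02698853 -0.02690689 -0.01017676] 0.01908930017331923
[356 192]
```

View pics/w6.png

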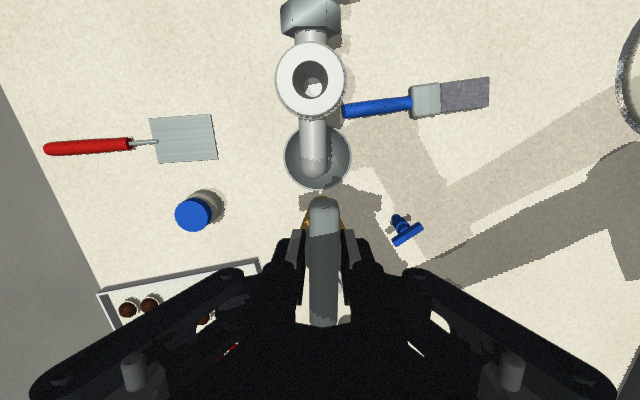

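```bash
python3 - <<'E'
from h import *
im=cv2.imread('pics/w6.png')
cv2.imwrite('pics/w6z.png',cv2.resize(im[0:200,220:420],(800,800))[:600])
E
```

```text
(no output)
```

View pics/w6z.png

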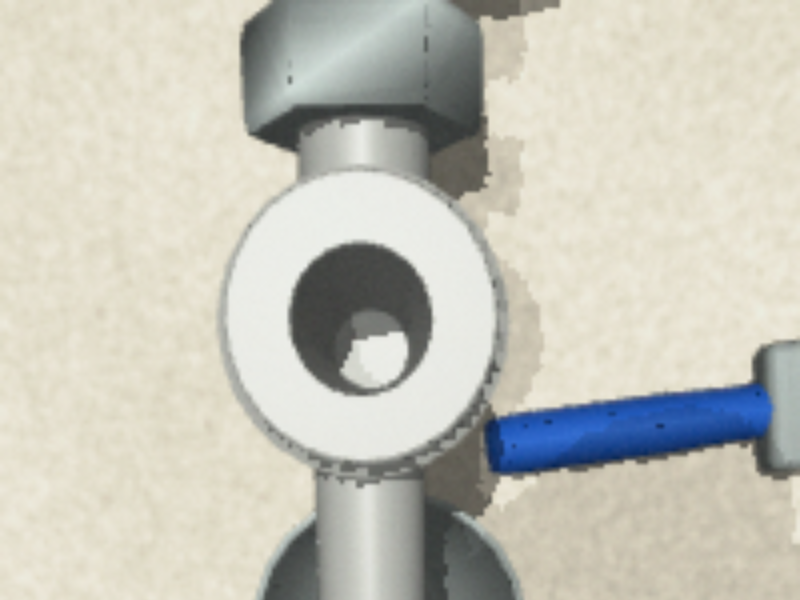

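View pics/t6z.png

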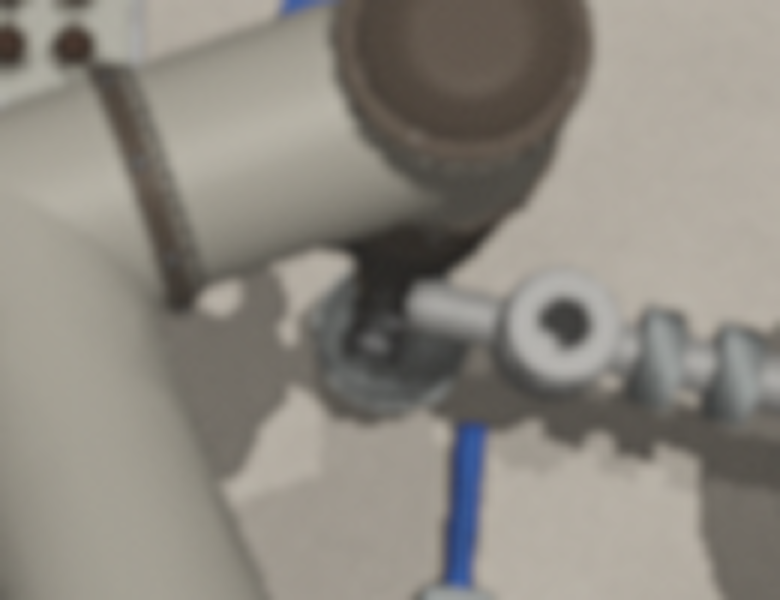

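```bash
python3 - <<'E'
from h import *
p=np.load('pics/w6.npy',allow_pickle=True).item()
for uv in ((309.9,79.1),(310.1,79.6)): print('bore',ray(p,uv,.168))
a=ray(p,(312.3,139.6),.134);b=ray(p,(310.7,34.6),.134);print(a,b,np.degrees(np.arctan2(*(a-b)[1::-1])))
im=cv2.imread('pics/w6.png')
im=cv2.resize(im[180:340,240:400],(800,800),interpolation=cv2.INTER_CUBIC);cv2.imwrite('pics/w6y.png',im[:,:][:600] if 0 else cv2.resize(im,(600,600)))
t=camera_params('top')
# top: outer rim circle centre and hole in t6z: (563,322)
for q in((561,325),(566,322)): print('top',ray(t,(356-65+q[0]/6-.4,192-40+q[1]/6-.4),.168))
s=camera_params('scene');print('scene',ray(s,(190+263/4-.4,160+235/4-.4),.168))
E
```

```text
bore [ 0.51991833 -0.06929791  0.168     ]
bore [ 0.51984175 -0.06888616  0.168     ]
[ 0.53058463 -0.01812612  0.134     ] [ 0.51142081 -0.10984314  0.134     ] 78.19812544241826
top [ 0.51981322 -0.06497421  0.168     ]
top [ 0.52142709 -0.06753376  0.168     ]
scene [ 0.52470679 -0.06691516  0.168     ]
```

View pics/w6y.png

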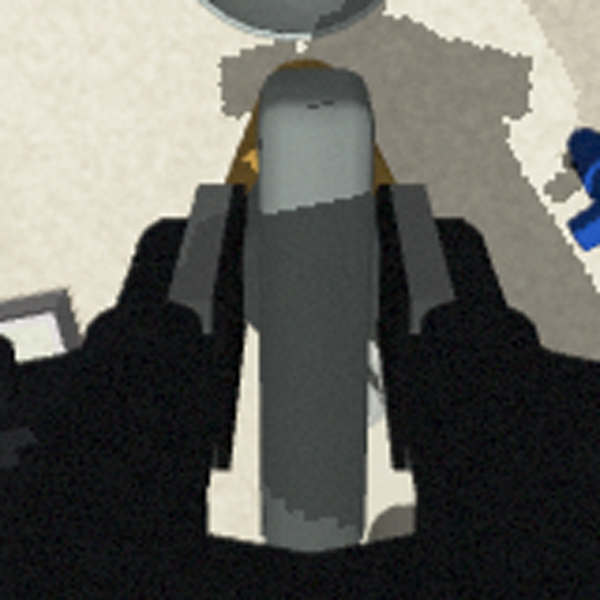

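```bash
python3 - <<'E'
from h import *
p=np.load('pics/w6.npy',allow_pickle=True).item();s=read_state();T=s['tcp_pos']
g=lambda x,y:(240+x/3.75-.4,180+y/3.75-.4)
a=np.radians(-102);X=np.array([np.cos(a),np.sin(a)]);Y=np.array([X[1],-X[0]])
def rel(uv,z): d=ray(p,uv,z)[:2]-T[:2]; return np.round(1000*np.array([d@X,d@Y]),1)
z=T[2]
print('tip top',rel(g(315,103),z+.006),rel(g(262,103),z+.006),rel(g(372,103),z+.006))
print('bar near end',rel(g(264,540),z+.006),rel(g(363,540),z+.006))
print('tip bottom edge',rel(g(315,68),z-.012))
print('big end far',rel(g(305,60),z-.032),'L',rel(g(231,180),z-.032),'R',rel(g(391,180),z-.032))
print('pads', rel(g(247,185),z+.0),rel(g(378,185),z+.0))
print(s['tcp_pos'])
E
```

```text
tip top [33.1  0.8] [33.1 -5.3] [33.1  7.3]
bar near end [-26.3  -5.9] [-26.3   6.9]
tip bottom edge [32.   0.9]
big end far [27.3 -0.6] L [  8.  -12.1] R [ 7.9 12.7]
pads [20.6 -7.5] [20.5  8.5]
[0.53094871 0.03020189 0.29859956]
```

```bash
python3 - <<'E'
from h import *
p=np.load('pics/w6.npy',allow_pickle=True).item();T=np.array([0.53087,0.02990,0.29858])
g=lambda x,y:(240+x/3.75-.4,180+y/3.75-.4)
a=np.radians(-102);X=np.array([np.cos(a),np.sin(a)]);Y=np.array([X[1],-X[0]])
def rel(uv,z): d=ray(p,uv,z)[:2]-T[:2]; return np.round(1000*np.array([d@X,d@Y]),1)
for dz in (.032,.05,.07,.092):print(dz,rel(g(305,60),T[2]-dz),rel(g(231,180),T[2]-dz),rel(g(391,180),T[2]-dz))
for (dz,r) in ((.032,15),(.062,12.5),(.092,10)):
  P=np.array([T[0],T[1],T[2]-dz]); P[:2]+=X*r*1e-3; u=proj(p,P); print('upright far edge crop',(u-[240,180]+.4)*3.75)
E
```

```text
0.032 [27.  -0.6] [  7.7 -12.1] [ 7.6 12.7]
0.05 [21.8 -0.7] [  0.2 -13.6] [ 0.1 14.2]
0.07 [16.1 -0.8] [ -8.1 -15.2] [-8.1 15.8]
0.092 [ 9.8 -0.9] [-17.2 -17. ] [-17.3  17.6]
upright far edge crop [309.03964317 135.30549392]
upright far edge crop [309.21131772  91.21748976]
upright far edge crop [309.33699544  58.94200431]
```

Call:
{"method": "drive_tool", "body": {
  "steps": [
    [[1.5,-0.15,0,0],[2,-0.2,0,0],[2,-0.2,0,0],[2,-0.2,0,0],[1.5,-0.16,0,0],[0.84,-0.1,0,0],[0,0,0.8,0],[0,0,0.8,0],[0,0,0.8,0],[0,0,0.4,0],[0,0,0,0],[0,0,0,0],[0,0,0,0],[0,0,0,0]]
  ]
}}

```text
clock: 7.92
tcp_pos: [0.5205, -0.0686, 0.2713]
ee_rot: [-1.976, 2.442, -0.001]
ft_force: [-0.4, 0.4, -3.6]
width: 0.0192
```

```bash
python3 - <<'E'
from h import *
s=read_state(); print(s['clock'],s['tcp_pos'],s['ee_rot'],s['qpos'],s['ft_force'],s['ft_torque'],s['width'])
p,im=snap('wrist','w7'); cv2.imwrite('pics/w7z.png',cv2.resize(im[130:280,240:400],(640,600),interpolation=cv2.INTER_CUBIC))
p,im=snap('scene','s7')
u=proj(p,s['tcp_pos']).astype(int);print(u)
cv2.imwrite('pics/s7z.png',cv2.resize(im[u[1]-30:u[1]+70,u[0]-65:u[0]+65],(780,600),interpolation=cv2.INTER_CUBIC))
E
```

```text
7.9167 [ 0.52054236 -0.06855071  0.2712532 ] [-1.97553914e+00  2.44169591e+00 -9.80740527e-04] [ 1.78420706e-01  2.00667464e-01 -2.07019574e-01  1.81981700e-04
 -1.16211537e+00 -3.88777310e-01] [-0.39595268  0.3534233  -3.55384457] [ 0.02922877 -0.06258441 -0.00737063] 0.019222648688847124
[249 180]
```

View pics/w7z.png

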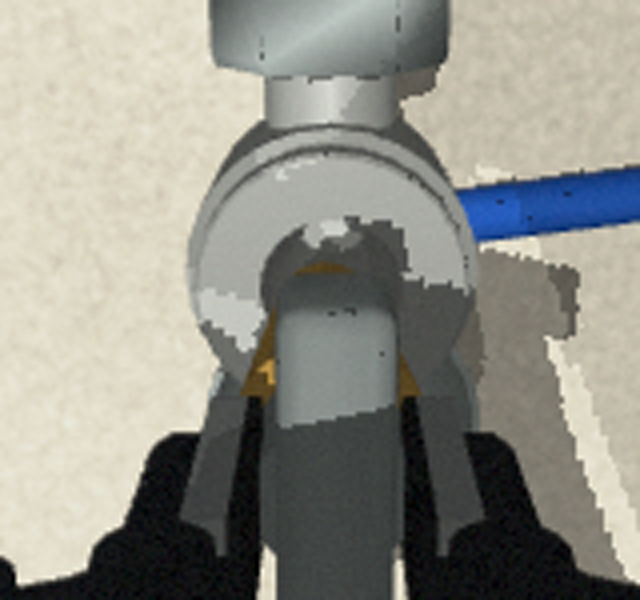

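View pics/s7z.png

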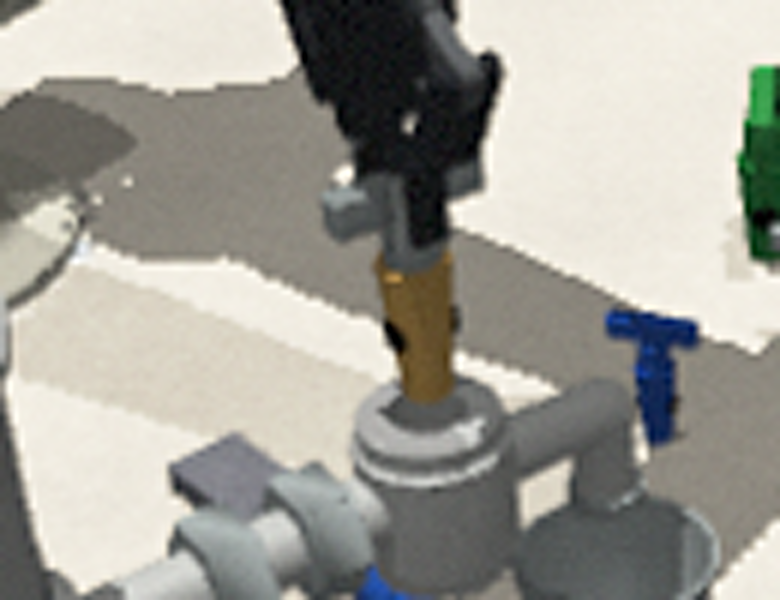

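```bash
python3 - <<'E'
from h import *
p=np.load('pics/w7.npy',allow_pickle=True).item();T=np.array([0.52054,-.06855,.27125])
g=lambda x,y:(240+x/4-.4,130+y/4-.4)
a=np.radians(-102);X=np.array([np.cos(a),np.sin(a)]);Y=np.array([X[1],-X[0]])
def rel(uv,z): d=ray(p,uv,z)[:2]-T[:2]; return np.round(1000*np.array([d@X,d@Y]),1)
print('hole L,R,top',rel(g(261,285),.168),rel(g(402,275),.168),rel(g(335,217),.168))
print('foot arc',rel(g(323,262),T[2]-.0926))
print('rim outer far',rel(g(330,150),.168))
print('bar',rel(g(278,320),T[2]+.0055),rel(g(398,320),T[2]+.0055))
E
```

```text
hole L,R,top [  1.8 -14.5] [ 3.9 14.7] [16.3  0.9]
foot arc [ 9.8 -1.5]
rim outer far [30.1 -0.1]
bar [31.3 -5.5] [31.3  7.4]
```

Call:
{"method": "drive_tool", "body": {
  "steps": [
    [[0.08,0.05,0.5,0],[0,0,0.6,0],[0,0,0.6,0],[0,0,0.6,0],[0,0,0.6,0],[0,0,0.6,0],[0,0,0.5,0],[0,0,0.3,0],[0,0,0.2,0],[0,0,0,0],[0,0,0,0]]
  ]
}}

```text
clock: 8.93
tcp_pos: [0.5197, -0.0695, 0.2259]
ee_rot: [-1.975, 2.443, -0.0]
ft_force: [-0.2, 0.3, -4.0]
width: 0.0187
```

```bash
cat > st.py <<'E'
from h import *
s=read_state(); print(s['clock'],s['tcp_pos'].round(5),s['ee_rot'].round(3),s['ft_force'].round(2),s['ft_torque'].round(3),s['width'].round(4))
E
python3 st.py
```

```text
Traceback (most recent call last):
  File "st.py", line 2, in <module>
    s=read_state(); print(s['clock'],s['tcp_pos'].round(5),s['ee_rot'].round(3),s['ft_force'].round(2),s['ft_torque'].round(3),s['width'].round(4))
                                                                                                                               ^^^^^^^^^^^^^^^^
AttributeError: 'float' object has no attribute 'round'
```

No contact yet. Continue slowly.

```bash
sed -i "s/s\['width'\].round(4)/round(s['width'],4)/" st.py; python3 st.py
```

```text
8.9333 [ 0.51971 -0.06948  0.22594] [-1.975  2.443 -0.   ] [-0.24  0.34 -3.97] [-0.056 -0.024  0.016] 0.0187
```

Call:
{"method": "drive_tool", "body": {
  "steps": [
    [[0,0,0.15,0],[0,0,0.15,0],[0,0,0.15,0],[0,0,0.15,0],[0,0,0.1,0],[0,0,0.1,0],[0,0,0.1,0],[0,0,0,0],[0,0,0,0]]
  ]
}}

```text
clock: 9.68
tcp_pos: [0.5195, -0.0695, 0.2168]
ee_rot: [1.975, -2.443, -0.0]
ft_force: [0.5, -0.9, -3.5]
width: 0.0193
```

```bash
python3 st.py
```

```text
9.6833 [ 0.51955 -0.06947  0.21677] [ 1.975 -2.443 -0.   ] [ 0.55 -0.92 -3.53] [-0.061  0.009  0.047] 0.0193
```

Call:
{"method": "drive_tool", "body": {
  "steps": [
    [[0,0,0.08,0],[0,0,0.08,0],[0,0,0.08,0],[0,0,0.08,0],[0,0,0,0],[0,0,0,0]]
  ]
}}

```text
clock: 10.18
tcp_pos: [0.5196, -0.0694, 0.2136]
ee_rot: [-1.975, 2.443, -0.0]
ft_force: [0.9, -0.8, -3.4]
width: 0.0192
```

```bash
python3 st.py
```

```text
10.1833 [ 0.51962 -0.06943  0.2136 ] [-1.975  2.443 -0.   ] [ 0.89 -0.85 -3.35] [ 0.048 -0.093  0.032] 0.0192
```

Call:
{"method": "drive_tool", "body": {
  "steps": [
    [[0,0,0.06,0],[0,0,0.06,0],[0,0,0.06,0],[0,0,0,0],[0,0,0,0]]
  ]
}}

```text
clock: 10.6
tcp_pos: [0.5197, -0.0694, 0.2118]
ee_rot: [-1.975, 2.443, -0.0]
ft_force: [0.7, 0.3, -3.6]
width: 0.0185
```

Call:
{"method": "drive_tool", "body": {
  "steps": [
    [[0,0,0.05,0],[0,0,0.05,0],[0,0,0.05,0],[0,0,0,0],[0,0,0,0]]
  ]
}}

```text
clock: 11.02
tcp_pos: [0.5197, -0.0694, 0.2104]
ee_rot: [-1.975, 2.442, -0.0]
ft_force: [0.1, 0.5, -4.0]
width: 0.019
```

Call:
{"method": "drive_tool", "body": {
  "steps": [
    [[0,0,0.05,0],[0,0,0.05,0],[0,0,0.05,0],[0,0,0,0],[0,0,0,0]]
  ]
}}

```text
clock: 11.43
tcp_pos: [0.5198, -0.0694, 0.2091]
ee_rot: [-1.975, 2.442, -0.001]
ft_force: [0.4, 0.4, -1.1]
width: 0.0192
```

Call:
{"method": "drive_tool", "body": {
  "steps": [
    [[0,0,0.05,0],[0,0,0.05,0],[0,0,0,0],[0,0,0,0]]
  ]
}}

```text
clock: 11.77
tcp_pos: [0.5199, -0.0694, 0.2081]
ee_rot: [-1.975, 2.442, -0.001]
ft_force: [2.0, 1.4, 0.9]
width: 0.019
```

Call:
{"method": "drive_tool", "body": {
  "steps": [
    [[-0.04,-0.04,0.03,0],[0,0,0.03,0],[0,0,0,0],[0,0,0,0]]
  ]
}}

```text
clock: 12.1
tcp_pos: [0.5201, -0.0692, 0.2074]
ee_rot: [-1.976, 2.443, -0.0]
ft_force: [1.0, 1.3, 2.4]
width: 0.0189
```

```bash
python3 st.py
```

```text
12.1 [ 0.52013 -0.06924  0.20737] [-1.976  2.443 -0.   ] [0.96 1.34 2.45] [ 0.422 -0.101  0.018] 0.0189
```

Call:
{"method": "drive_tool", "body": {
  "steps": [
    [[-0.05,0,0.04,0],[0,0,0.04,0],[0,0,0,0],[0,0,0,0]]
  ]
}}

```text
clock: 12.43
tcp_pos: [0.5202, -0.069, 0.2067]
ee_rot: [1.976, -2.443, 0.001]
ft_force: [0.8, -0.9, 4.4]
width: 0.0189
```

```bash
python3 st.py
```

```text
12.4333 [ 0.52024 -0.06898  0.20674] [ 1.976e+00 -2.443e+00  1.000e-03] [ 0.8  -0.93  4.44] [-0.188  0.022 -0.052] 0.0189
```

Call:
{"method": "drive_tool", "body": {
  "steps": [
    [[0,-0.02,0.04,0],[0,0,0.04,0],[0,0,0,0],[0,0,0,0]]
  ]
}}

```text
clock: 12.77
tcp_pos: [0.5204, -0.069, 0.2062]
ee_rot: [1.976, -2.443, 0.001]
ft_force: [-1.3, -0.7, 6.1]
width: 0.0188
```

Call:
{"method": "drive_tool", "body": {
  "steps": [
    [[0,0,0.03,0],[0,0,0.03,0],[0,0,0,0],[0,0,0,0]]
  ]
}}

```text
clock: 13.1
tcp_pos: [0.5204, -0.069, 0.206]
ee_rot: [-1.976, 2.442, -0.001]
ft_force: [-1.0, -0.8, 7.6]
width: 0.019
```

```bash
python3 st.py
```

```text
13.1 [ 0.5204  -0.06895  0.20599] [-1.976e+00  2.442e+00 -1.000e-03] [-1.02 -0.8   7.58] [-0.078  0.47   0.022] 0.019
```

Call:
{"method": "drive_tool", "body": {
  "steps": [
    [[0.01,0.02,0.04,0],[0,0,0.04,0],[0,0,0.04,0],[0,0,0.04,0],[0,0,0,0],[0,0,0,0]]
  ]
}}

```text
clock: 13.6
tcp_pos: [0.5205, -0.069, 0.2055]
ee_rot: [-1.976, 2.441, -0.003]
ft_force: [-2.1, 1.1, 13.2]
width: 0.0192
```

```bash
python3 st.py
```

```text
13.6 [ 0.52048 -0.06899  0.20547] [-1.976  2.441 -0.003] [-2.15  1.08 13.19] [ 0.242  0.922 -0.052] 0.0192
```

Call:
{"method": "drive_tool", "body": {
  "steps": [
    [[0,0.03,0.01,-0.7],[0,0,0.01,-1.4],[0,0,0.01,-1.4],[0,0,0.01,-1.4],[0,0,0.01,-1.4],[0,0,0.01,-1.4]]
  ]
}}

```text
clock: 14.1
tcp_pos: [0.5206, -0.069, 0.2049]
ee_rot: [-2.135, 2.302, -0.004]
ft_force: [-1.1, -0.4, 11.5]
width: 0.019
```

```bash
python3 st.py
```

```text
14.1 [ 0.52063 -0.06899  0.20487] [-2.135  2.302 -0.004] [-1.05 -0.44 11.54] [-0.021  0.548 -0.194] 0.019
```

Call:
{"method": "drive_tool", "body": {
  "steps": [
    [[0,0,0.03,-1.4],[0,0,0.02,-1.4],[0,0,0.015,-1.4],[0,0,0.015,-1.4],[0,0,0.015,-1.4],[0,0,0.015,-1.4]]
  ]
}}

```text
clock: 14.6
tcp_pos: [0.5209, -0.069, 0.2043]
ee_rot: [-2.298, 2.14, -0.005]
ft_force: [-1.1, 1.0, 12.0]
width: 0.0189
```

```bash
python3 st.py
```

```text
14.6 [ 0.52086 -0.06904  0.20431] [-2.298  2.14  -0.005] [-1.12  0.97 12.04] [ 0.114  0.743 -0.411] 0.0189
```

Call:
{"method": "drive_tool", "body": {
  "steps": [
    [[0,0,0.04,-1.4],[0,0,0.03,-1.4],[0,0,0.02,-1.4],[0,0,0.02,-1.4],[0,0,0.015,-1.4],[0,0,0.015,-1.4]]
  ]
}}

```text
clock: 15.1
tcp_pos: [0.5211, -0.069, 0.2038]
ee_rot: [-2.448, 1.966, -0.007]
ft_force: [-2.1, 0.9, 17.5]
width: 0.019
```

```bash
python3 st.py
```

```text
15.1 [ 0.52112 -0.06901  0.20382] [-2.448  1.966 -0.007] [-2.13  0.86 17.52] [ 0.225  1.099 -0.386] 0.019
```

Call:
{"method": "drive_tool", "body": {
  "steps": [
    [[0,0,-0.04,-1.4],[0,0,-0.02,-1.4],[0,0,0,-1.4],[0,0,0.01,-1.4],[0,0,0.01,-1.4],[0,0,0.01,-1.4]]
  ]
}}

```text
clock: 15.6
tcp_pos: [0.5213, -0.069, 0.2038]
ee_rot: [-2.585, 1.782, -0.007]
ft_force: [-1.8, 1.1, 15.7]
width: 0.0188
```

```bash
python3 st.py
```

```text
15.6 [ 0.52127 -0.06899  0.20377] [-2.585  1.782 -0.007] [-1.76  1.14 15.7 ] [ 0.142  0.81  -0.575] 0.0188
```

Call:
{"method": "drive_tool", "body": {
  "steps": [
    [[0,0,-0.03,-1.4],[0,0,0,-1.4],[0,0,0,-1.4],[0,0,0.005,-1.4],[0,0,0.005,-1.4],[0,0,0.005,-1.4],[0,0,0.005,-1.4],[0,0,0.005,-1.4]]
  ]
}}

```text
clock: 16.27
tcp_pos: [0.5215, -0.0689, 0.2037]
ee_rot: [-2.747, 1.521, -0.008]
ft_force: [-1.1, -1.0, 14.4]
width: 0.0188
```

```bash
python3 st.py
```

```text
16.2667 [ 0.52152 -0.06892  0.20367] [-2.747  1.521 -0.008] [-1.13 -0.96 14.44] [-0.112  0.405 -0.104] 0.0188
```

```bash
python3 - <<'E'
from h import *
p,im=snap('wrist','w8'); cv2.imwrite('pics/w8z.png',cv2.resize(im[130:330,220:420],(600,600),interpolation=cv2.INTER_CUBIC))
E
python3 st.py
```

```text
16.3167 [ 0.52154 -0.06897  0.20367] [-2.749  1.518 -0.008] [-0.88  0.81 13.59] [-0.037  0.453 -0.024] 0.0194
```

View pics/w8z.png

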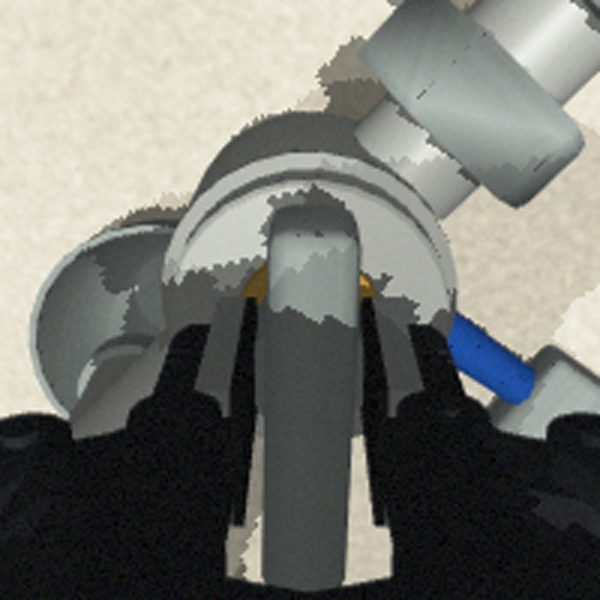

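Call:
{"method": "drive_tool", "body": {
  "steps": [
    [[0,0,0.02,-1.4],[0,0,0.01,-1.4],[0,0,0.01,-1.4],[0,0,0.005,-1.4],[0,0,0.005,-1.4],[0,0,0.005,-1.4],[0,0,0.005,-1.4],[0,0,0.005,-1.4]]
  ]
}}

```text
clock: 16.98
tcp_pos: [0.5218, -0.0689, 0.2034]
ee_rot: [-2.883, 1.244, -0.01]
ft_force: [-1.0, 0.9, 16.5]
width: 0.0186
```

```bash
python3 st.py
```

```text
16.9833 [ 0.52179 -0.06888  0.20342] [-2.883  1.244 -0.01 ] [-0.98  0.86 16.52] [ 0.201  0.542 -0.416] 0.0186
```

Call:
{"method": "drive_tool", "body": {
  "steps": [
    [[0,0,-0.02,-1.4],[0,0,0,-1.4],[0,0,0,-1.4],[0,0,0.005,-1.4],[0,0,0.005,-1.4],[0,0,0.005,-1.4],[0,0,0.005,-1.4],[0,0,0.005,-1.4]]
  ]
}}

```text
clock: 17.65
tcp_pos: [0.5219, -0.0686, 0.2034]
ee_rot: [-2.99, 0.959, -0.01]
ft_force: [-1.5, 1.7, 15.5]
width: 0.0189
```

```bash
python3 st.py
```

```text
17.65 [ 0.52194 -0.06863  0.20337] [-2.99   0.959 -0.01 ] [-1.54  1.75 15.48] [ 0.318  0.47  -0.766] 0.0189
```

Call:
{"method": "drive_tool", "body": {
  "steps": [
    [[0,0,0,-1.4],[0,0,0.005,-1.4],[0,0,0.005,-1.4],[0,0,0.005,-1.4],[0,0,0.005,-1.4],[0,0,0.005,-1.4],[0,0,0.005,-1.4],[0,0,0.005,-1.4],[0,0,0.005,-1.4]]
  ]
}}

```text
clock: 18.4
tcp_pos: [0.5221, -0.0684, 0.2033]
ee_rot: [-3.077, 0.625, -0.011]
ft_force: [-0.5, 2.9, 15.7]
width: 0.0189
```

```bash
python3 st.py
```

```text
18.4 [ 0.52214 -0.06841  0.20326] [-3.077  0.625 -0.011] [-0.49  2.88 15.73] [0.526 0.435 0.02 ] 0.0189
```

Call:
{"method": "drive_tool", "body": {
  "steps": [
    [[-0.01,-0.03,0,-1.4],[0,0,0.005,-1.4],[0,0,0.005,-1.4],[0,0,0.005,-1.4],[0,0,0.005,-1.4],[0,0,0.005,-1.4],[0,0,0.005,-1.4],[0,0,0.005,-1.4]]
  ]
}}

```text
clock: 19.07
tcp_pos: [0.5223, -0.0681, 0.2031]
ee_rot: [-3.124, 0.322, -0.012]
ft_force: [-1.5, 3.8, 17.7]
width: 0.019
```

```bash
python3 - <<'E'
from h import *
p,im=snap('wrist','w9'); cv2.imwrite('pics/w9z.png',cv2.resize(im[130:330,220:420],(600,600),interpolation=cv2.INTER_CUBIC))
E
python3 st.py
```

```text
19.1167 [ 0.52228 -0.06813  0.20317] [-3.124  0.32  -0.012] [-2.01  2.81 17.27] [ 0.617  0.515 -0.618] 0.019
```

View pics/w9z.png

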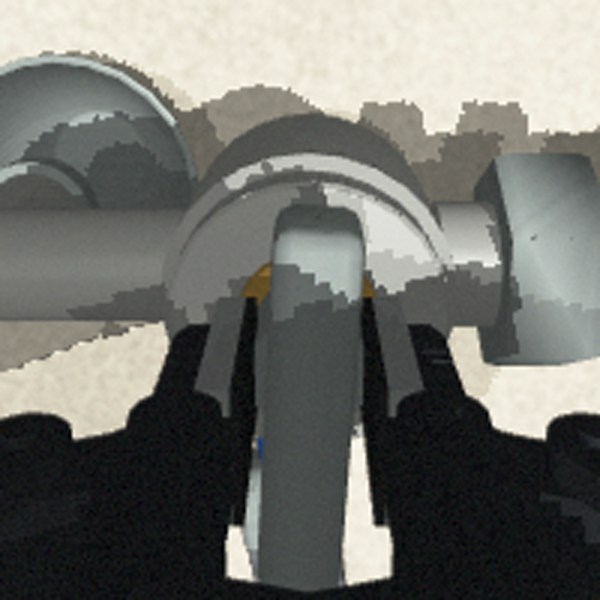

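Call:
{"method": "drive_tool", "body": {
  "steps": [
    [[0,0,-0.02,-1.4],[0,0,-0.01,-1.4],[0,0,0,-1.4],[0,0,0,-1.4],[0,0,0,0]]
  ]
}}

```text
clock: 19.53
tcp_pos: [0.5223, -0.068, 0.2032]
ee_rot: [-3.136, 0.169, -0.012]
ft_force: [-1.0, 2.5, 15.2]
width: 0.019
```

```bash
python3 st.py
```

```text
19.5333 [ 0.5223  -0.06801  0.2032 ] [-3.136  0.169 -0.012] [-0.99  2.49 15.16] [ 0.673  0.396 -0.555] 0.019
```

Call:
{"method": "drive_tool", "body": {
  "steps": [
    [[0,-0.03,-0.06,0.5],[0,0,-0.06,0.5],[0,0,-0.06,0.5],[0,0,-0.06,0.5],[0,0,-0.06,0],[0,0,-0.06,0],[0,0,0,0]]
  ]
}}

```text
clock: 20.12
tcp_pos: [0.5221, -0.0681, 0.2038]
ee_rot: [-3.133, 0.224, -0.009]
ft_force: [5.8, -0.8, 2.5]
width: 0.019
```

```bash
python3 st.py
```

```text
20.1167 [ 0.52211 -0.06807  0.20377] [-3.133  0.224 -0.009] [ 5.81 -0.77  2.5 ] [-0.516 -1.633 -0.237] 0.019
```

Call:
{"method": "drive_tool", "body": {
  "steps": [
    [[0.05,0,-0.03,0],[0.05,0,-0.02,0],[0,0,0,0],[0,0,0,0]]
  ]
}}

```text
clock: 20.45
tcp_pos: [0.5222, -0.0681, 0.2038]
ee_rot: [-3.133, 0.224, -0.005]
ft_force: [5.3, 0.2, 1.0]
width: 0.0189
```

```bash
python3 st.py
```

```text
20.45 [ 0.52217 -0.06807  0.20377] [-3.133  0.224 -0.005] [5.26 0.16 0.97] [-0.246 -1.568 -0.253] 0.0189
```

Call:
{"method": "drive_tool", "body": {
  "steps": [
    [[0.05,0,0,0],[0.05,0,0,0],[0.05,0,0,0],[0,0,0,0],[0,0,0,0]]
  ]
}}

```text
clock: 20.87
tcp_pos: [0.5223, -0.0682, 0.2037]
ee_rot: [-3.133, 0.224, -0.0]
ft_force: [2.1, 2.6, 4.8]
width: 0.019
```

```bash
python3 st.py
```

```text
20.8667 [ 0.5223  -0.06817  0.20369] [-3.133  0.224 -0.   ] [2.11 2.62 4.83] [ 0.55  -0.776 -0.22 ] 0.019
```

Call:
{"method": "drive_tool", "body": {
  "steps": [
    [[0.05,-0.03,-0.05,0],[0.03,-0.02,-0.05,0],[0,0,-0.03,0],[0,0,0,0],[0,0,0,0]]
  ]
}}

```text
clock: 21.28
tcp_pos: [0.5223, -0.0681, 0.2039]
ee_rot: [3.133, -0.225, -0.004]
ft_force: [1.2, 0.4, -2.3]
width: 0.0193
```

```bash
python3 st.py
```

```text
21.2833 [ 0.52233 -0.06815  0.20392] [ 3.133 -0.225 -0.004] [ 1.23  0.38 -2.26] [ 0.051 -0.64  -0.188] 0.0193
```

Call:
{"method": "drive_tool", "body": {
  "steps": [
    [[0,0,0.03,0],[0,0,0,0],[0,0,0,0]]
  ]
}}

```text
clock: 21.53
tcp_pos: [0.5224, -0.0681, 0.204]
ee_rot: [3.133, -0.224, -0.004]
ft_force: [0.6, 0.2, -2.3]
width: 0.019
```

Call:
{"method": "drive_tool", "body": {
  "steps": [
    [[0,0,0,0],[0,0,0,0],[0,0,0,0],[0,0,0,0],[0,0,0,0],[0,0,0,0]]
  ],
  "hand": 0.6
}}

```text
clock: 22.03
tcp_pos: [0.5232, -0.0681, 0.2047]
ee_rot: [3.134, -0.224, 0.0]
ft_force: [0.3, 0.2, -0.3]
width: 0.0509
```

```bash
python3 st.py; python3 - <<'E'
from h import *
p,im=snap('wrist','w10'); cv2.imwrite('pics/w10z.png',cv2.resize(im[130:330,220:420],(600,600),interpolation=cv2.INTER_CUBIC))
E
```

```text
22.0333 [ 0.52316 -0.06812  0.20475] [ 3.134 -0.224  0.   ] [ 0.34  0.22 -0.28] [ 0.012 -0.026 -0.021] 0.0509
```

View pics/w10z.png

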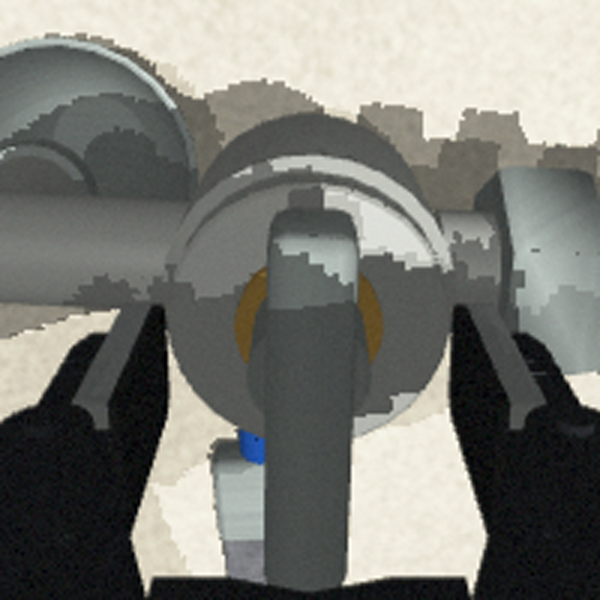

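Call:
{"method": "drive_tool", "body": {
  "steps": [
    [[0,0,-0.5,0],[0,0,-1,0],[0,0,-2,0],[0,0,-2,0],[0,0,-2,0],[0,0,-2,0],[0,0,-0.5,0],[0,0,0,0],[0,0,0,0],[0,0,0,0]]
  ]
}}

```text
clock: 22.92
tcp_pos: [0.5225, -0.068, 0.3035]
ee_rot: [3.134, -0.224, -0.004]
ft_force: [0.9, 0.2, -0.3]
width: 0.0511
```

```bash
python3 st.py; python3 - <<'E'
from h import *
p,im=snap('wrist','w11'); cv2.imwrite('pics/w11z.png',cv2.resize(im[100:300,200:440],(720,600),interpolation=cv2.INTER_CUBIC))
p,im=snap('scene','s11'); cv2.imwrite('pics/s11z.png',cv2.resize(im[150:270,190:350],(800,600),interpolation=cv2.INTER_CUBIC))
E
```

```text
22.9167 [ 0.52252 -0.06804  0.30345] [ 3.134 -0.224 -0.004] [ 0.92  0.15 -0.26] [-0.065  0.009  0.028] 0.0511
```

View pics/w11z.png

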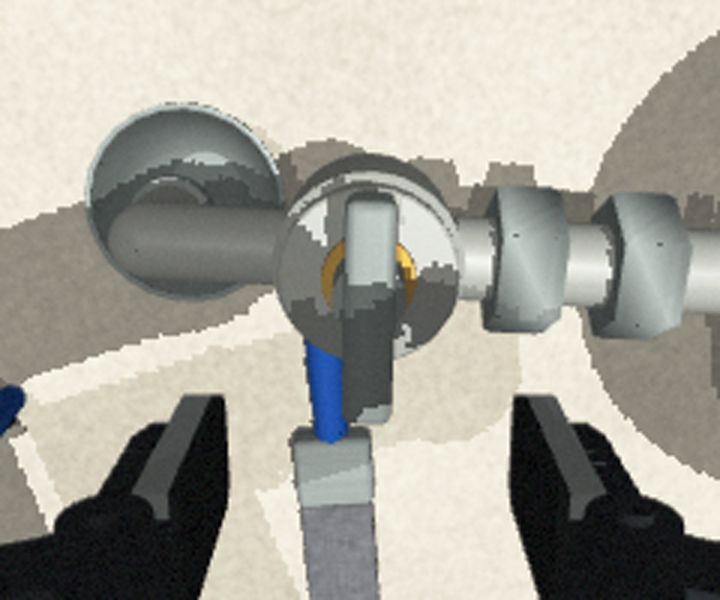

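View pics/s11z.png

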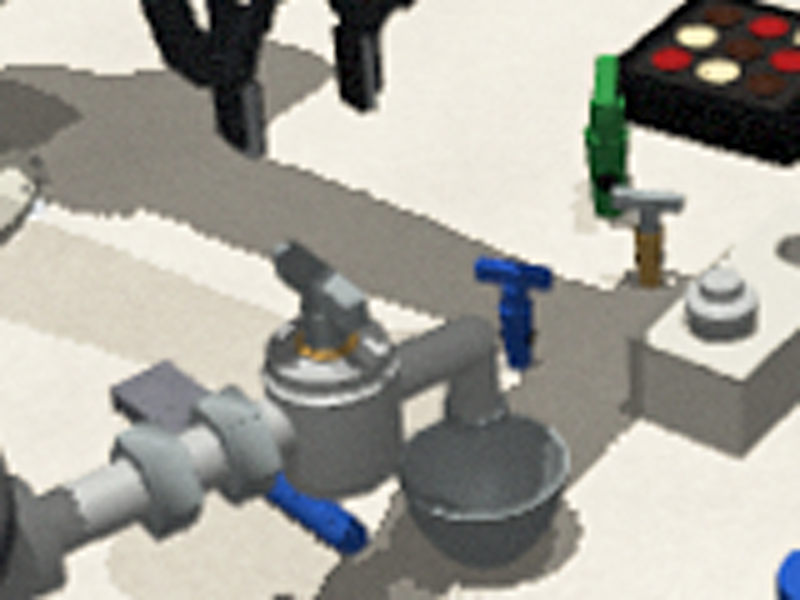

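```bash
python3 - <<'E'
from h import *
p=np.load('pics/w11.npy',allow_pickle=True).item()
g=lambda x,y:(200+x/3-.4,100+y/3-.4)
z=.204-.0036+.009
a=(ray(p,g(347,203),z)+ray(p,g(396,203),z))/2;b=(ray(p,g(342,412),z)+ray(p,g(391,415),z))/2
print('bar c',(a+b)/2,np.linalg.norm(a-b),np.degrees(np.arctan2(*(a-b)[1::-1])))
c=ray(p,g(240,243),.134);d=ray(p,g(585,265),.134);print('pipe',np.degrees(np.arctan2(*(c-d)[1::-1])))
print('big end',ray(p,g(369,278),.172))
E
```

```text
bar c [ 0.52256107 -0.06930317  0.2094    ] 0.058805063166865026 -9.566062199897736
pipe 77.96422285278632
big end [ 0.52158421 -0.06921323  0.172     ]
```

```bash
python3 - <<'E'
from station import ctrl
print(ctrl.hand_in())
E
```

```text
the job is handed in; nothing more can be done
None
```

The plug is back in the cock with its bar square across the spout, let go, and I handed the job in at about 23 s of the 58 s. I couldn't measure the 92 N wedging force directly; the depth and torque below are my only evidence for it.

- **Seating:** I took the larger plug from the rack and set it into the bore with the bar in line with the spout. After pressing it down to 13 N at the wrist, its big end stood about 5 mm above the rim.
- **Turning:** I turned the tool about 96° at 0.29 rad/s. The bar lagged a few degrees in the grip, and its final angle is under last checks. The wrist read 11.5 to 17.7 N, so the push was about 3.5 N more once the plug's weight is added. Near the end of the first third it read 17.5 N, about 21 N of push; it reached about that again near the end. Both are above the 13 to 19 N band but below the 23 N limit.
- **Wedging:** The plug worked about 2.3 mm deeper, at the low end of the expected 2 to 4 mm. The turning torque peaked around 0.77 N m, though it dipped near zero twice during the turn.
- **Release:** I took the push off until the wrist read −2.3 N, about the plug's own weight, then opened the fingers. While unloading, a sideways force of up to 5.8 N showed up; I eased it out before letting go.
- **Last checks:** In the pictures the bar is about 2.5° from square and within about 2 mm of the bore's centre. The plug looks upright. The other things in view had not visibly moved, though I didn't measure them. The gripper is clear by about 10 cm.

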